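# Fasten the loose stud on a bag sealer's service cover

### The job

The service cover on top of the shop's bag sealer is held by two slotted quarter-turn studs, but one is still undone: it stands higher, its bar at right angles to the fastened one's. Press the undone stud down against its spring, turn it a quarter turn clockwise (seen from above) and let it go so that it springs into its catch. Leave the stud that is already fastened as it is.

Things in the scene. Friction and masses are not known exactly. Their poses are not given: they have to be found in the camera images.
- stud_top (a point): The UNDONE steel stud: centre of the top of its finger bar, on the turning axis. Bar 50 mm long (x), 16 mm thick (y), 28 mm high, slotted along its top, on a round flange 48 mm wide whose upper face is 28 mm below this point. z up; it moves with the stud. At the start 54 mm above the cover of the grey sealer (260 x 380 x 104 mm), 158 mm above the table; which of two places varies.
- stud_turn (a joint): Turn of the undone stud in rad, growing clockwise seen from above: 0 to 0.12 at the start. Unless pressed it is blocked at about 0.2. Catch reached from 1.25 on; stop at 1.75, so a turn of about 1.5 (a quarter turn) is right. Little friction (0.05 N m).
- stud_press (a joint): How far the undone stud is pressed down, in m: 0 at the start, 0.016 at the bottom stop. The spring pushes up with 3 N at 0 and 10 N at the bottom. Hold it 0.012 to 0.016 down while turning; past the catch, when let go, it springs up to 0.006 and stays there, locked.
- other_end (a point): The stud already FASTENED, same shape, its axis 160 mm from the undone one's: this point is at the top of one end of its bar, 25 mm from its axis; x points outwards along the bar, z up. It stands 6 mm lower than the undone stud, 152 mm above the table, its bar along the sealer's length. To be left alone. Nothing but the two studs stands on the sealer.

How it is judged:
By the outcome, as a careful person would: the job done as asked, in the order asked, and still so for the second after the job is handed in, with the robot touching nothing.
It also fails if it takes over 32 s, if anything falls off the work surface, if the arm or the gripper's body presses on something with over 40 N, if the wrist force passes 120 N, or if a joint passes its speed limit or range.

### The arm

A 6-joint arm with a two-finger parallel gripper is mounted at the origin on the work surface. World frame = base frame: x ahead of the robot, y to its left, z up, the work surface at z = 0. Lengths are in m, angles in rad, forces in N, time in s.
With the tool pointing down it reaches from about 0.425 to 0.95 m from the base axis. Payload 14.7 kg.
Tool frame: the origin (TCP) lies at the very end of the fingers, on their centre line; the grasp point (between the pads) lies 19 mm behind it (bot.hold_point_z is the z of the grasp point in the tool frame, in m); z points along the fingers, y is the direction in which the jaws open and shut (so a half turn about z gives the same grasp; the last joint's range is limited). The gripper opens to 85 mm and grips with 20 to 120 N. Pads are 22 mm wide; open, the fingers measure 114 mm over their backs; the gripper's body (76 mm by 85 mm) begins 54 mm behind the grasp point. The pads swing forward as they close: fully open they stand 13 mm farther back than shut.
Start: joints at [1.206, 0.48, 1.596, -0, 1.065, -0.047], TCP at [0.203, 0.617, 0.231] pointing down, gripper open.
Joint ranges: [-2.75, 2.75], [-0.82, 2.05], [0.23, 2.67], [-1.56, 4.7], [0.09, 2.69], [-2.92, 2.92]. Speed limits (rad/s): [1.89, 1.89, 2.39, 3.01, 3.01, 3.01].

### API

Orientations are given as a rotation vector (axis times angle).
In Python, from rig import bot gives the robot as it stands. The module is installed in compiled form; this text tells all that it offers.
- The arm moves only by the tool apply_moves, never from a script. Its argument "commands" is a list of rows, each a list of 7 numbers: the closure, from 0 (fully open) to 1 (shut), then the shift along the tool's x, y, z normalised to -1 to 1, where 1 is 10 cm, then the turn, a rotation vector about the tool's x, y, z normalised to -1 to 1, where 1 is 30 degrees. A call has 1 to 20 rows; each row is the pose to reach, as a shift and turn from the pose commanded when the call began, along the tool's axes at that moment; what a row does not reach only later rows make up. A row lasts 1/10 s, in which the tool goes at most 50 mm and 8.59 degrees, less where a joint would pass 70% of its speed; a pose out of reach is approached as far as the arm can. A call with a number of a shift or a turn outside -1 to 1 is refused whole. A call with a gripper value outside its range is refused whole. The fingers move at their own pace and stop on an object; "squeeze" is the grip in N (left out, the last holds). Time passes only in rows, so rows that repeat a pose let the fingers close. It gives the time, the measured TCP pose, the force and the opening at its end, in the units of the state.
- bot.get_state(): the state, without advancing time (a new reading comes with each control period).
- bot.camera(name): name is "scene" or "top"; returns (picture, depth): 384x512x3 uint8, blue, green, red; 384x512 float32, m along the optical axis (not along the pixel's ray), 0 where there is no reading.
- bot.camera_model(name): a dict with "vertical_fov" (degrees; the focal length in pixels is half the picture's height over the tangent of half this angle, whatever the lens; pixels are square), "cx", "cy" (the principal point, pixels), "origin" and "orientation" of the camera in the world. Camera axes: x right, y down, z forward; pixel columns grow to the right and rows downward; lengths in m; the calibration is good to about 2 mm. A picture is of the moment at which its call begins. camera_model takes no time and is no camera call.
- bot.job_done(): hands the job in, once; it reports no verdict.
The state is a dict: "clock": time; "joint_positions": joint angles; "joint_vel": joint speeds; "joint_torque": joint torques, N m; "position": TCP position; "tool_rot": TCP orientation; "ft_force": force on the tool from outside, world axes, zero at the start; "ft_torque": the same for the moment, N m; "width": finger opening in m.
Only numpy, scipy, OpenCV 4.12 (cv2) and the standard library are available. Lean on these libraries where they do the work, as an engineer would, in place of code of your own. Each camera call takes 0.05 s, during which the arm holds its last target. There are 200 camera calls.

## Working session

There is one attempt and no reset: what is moved stays moved. The work goes in short steps, Python scripts to look and compute and a tool call to move; the robot and the scene stay as the last step left them, time stands still between calls to the robot, and variables do not carry over. Pictures are saved under pics/ and viewed, about 8 in all and at most 12, crops included, and the job is handed in when it is done.

Besides the shell and the picture viewer there is one more tool, called after "Call:" in YAML: its name, and indented under it one key for each argument. apply_moves: Moves the arm, as the interface text tells. Scaled input: -1 to 1 covers 10 cm each way for a shift and 30 degrees each way for a turn. Its arguments: {"type":"object","properties":{"commands":{"type":"array"},"squeeze":{"type":"number"}},"required":["commands"]}

```bash
mkdir -p pics; cat > h.py <<'E'
import numpy as np, cv2
from rig import bot
from scipy.spatial.transform import Rotation as R
def model(n):
    m=bot.camera_model(n); o=np.array(m['orientation'],float)
    M=o if o.shape==(3,3) else R.from_rotvec(o).as_matrix()
    f=192/np.tan(np.radians(m['vertical_fov'])/2)
    return f,m['cx'],m['cy'],np.array(m['origin']),M
def ray(n,u,v,z):
    f,cx,cy,o,M=model(n); d=M@np.array([(u-cx)/f,(v-cy)/f,1]); return o+d*(z-o[2])/d[2]
def cloud(n,D):
    f,cx,cy,o,M=model(n); v,u=np.mgrid[:384,:512]
    P=np.stack([(u-cx)/f*D,(v-cy)/f*D,D],-1); return P@M.T+o
E
python3 - <<'E'
from h import *
for n in('scene','top'):
    p,d=bot.camera(n); cv2.imwrite(f'pics/{n}0.png',p); np.save(n+'0.npy',d); print(n,bot.camera_model(n))
print(bot.get_state(), bot.hold_point_z)
E
```

```text
scene {'vertical_fov': 51.85644827830982, 'cx': 253.0605096675801, 'cy': 196.12990248673657, 'origin': array([ 1.13673712, -0.24011823,  0.55492027]), 'orientation': array([-1.8710434 , -1.17154252,  0.65000075])}
top {'vertical_fov': 52.18344621451718, 'cx': 256.65106065409896, 'cy': 194.64784740634028, 'origin': array([0.54296834, 0.04084857, 0.81441864]), 'orientation': array([-2.14184385,  2.20559275, -0.12364588])}
{'clock': 0.1, 'joint_positions': array([ 1.20637839e+00,  4.80791858e-01,  1.59681028e+00, -3.46444779e-05,
        1.06508208e+00, -4.66040243e-02]), 'joint_vel': array([-0.00139393, -0.0016348 , -0.0015849 ,  0.00122791,  0.00042454,
       -0.00065453]), 'joint_torque': array([ 1.73130131e-03, -9.52266526e+01, -4.31046152e+01,  1.07088547e-04,
        5.11569509e-03, -2.26295066e-05]), 'position': array([0.20298195, 0.61710923, 0.23072203]), 'tool_rot': array([-4.97065898e-01, -3.10182428e+00,  1.68814999e-03]), 'ft_force': array([-0.01980948, -0.12871938, -0.20453413]), 'ft_torque': array([-0.02545293, -0.04219302, -0.0352671 ]), 'width': 0.0852952304671441} -0.0187
```

View pics/top0.png

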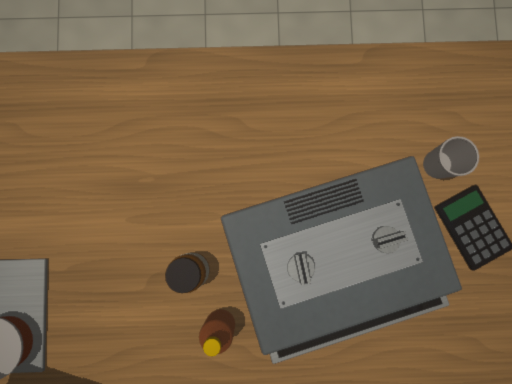

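View pics/scene0.png

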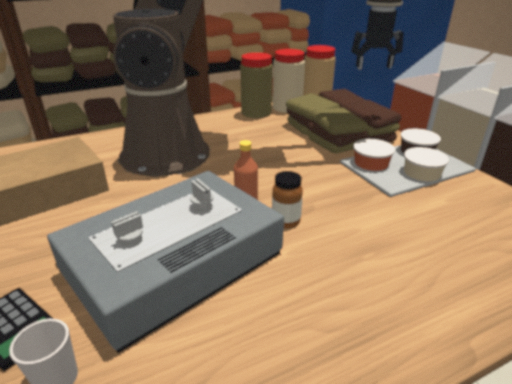

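```bash
python3 - <<'E'
from h import *
for n in('top','scene'):
    P=cloud(n,np.load(n+'0.npy')); z=P[...,2]
    print(n,np.histogram(z[(z>.06)&(z<.2)],bins=14,range=(.06,.2)))
    m=((z>.138)&(z<.175)&(P[...,1]<.45)).astype('u1')
    k,l,s,c=cv2.connectedComponentsWithStats(m)
    for i in range(1,k):
        if s[i,4]>40:
            q=P[l==i]; r=cv2.minAreaRect(q[:,:2].astype('f4')*1000); print(c[i],s[i],q.mean(0).round(4),np.median(q[:,2]),r)
E
```

```text
top (array([ 1247,   287,   550,  9897, 19155,   676,  1237,   252,   181,
         485,   129,   149,     0,     0]), array([0.06, 0.07, 0.08, 0.09, 0.1 , 0.11, 0.12, 0.13, 0.14, 0.15, 0.16,
       0.17, 0.18, 0.19, 0.2 ]))
[390.75541796 239.26006192] [375 231  33  17 323] [ 0.529  -0.1919  0.1495] 0.15128973493531384 ((528.95703125, -193.1175537109375), (16.32453155517578, 49.91072082519531), 14.687347412109375)
[301.97928994 268.36390533] [294 253  17  32 338] [ 0.4856 -0.039   0.1549] 0.15718084320235437 ((485.3607177734375, -39.58491516113281), (50.018951416015625, 16.217805862426758), 10.019145965576172)
[211.90131579 345.18092105] [203 334  18  22 304] [0.3704 0.1112 0.1672] 0.1699465727511762 ((369.1203918457031, 111.79403686523438), (26.771806716918945, 26.18456268310547), 88.81950378417969)
scene (array([ 5551,  3698,  6479, 12968,  9640,  2042,  1783,  1456,  1569,
        1706,  1600,  1722,  1762,  1471]), array([0.06, 0.07, 0.08, 0.09, 0.1 , 0.11, 0.12, 0.13, 0.14, 0.15, 0.16,
       0.17, 0.18, 0.19, 0.2 ]))
[104.25316456  23.60759494] [95 21 19  8 79] [-1.5931  0.0708
[... 1584 characters left out ...]
787427 ((44.5941276550293, -18.902542114257812), (190.5604705810547, 99.73479461669922), 68.49554443359375)
[245.48795181 148.24096386] [240 141  12  17 166] [0.3752 0.1065 0.1582] 0.16050233512243373 ((371.8691101074219, 108.12774658203125), (25.997743606567383, 26.111230850219727), 67.26241302490234)
[201.27868852 188.95081967] [192 179  19  21 244] [ 0.4918 -0.0438  0.1512] 0.1525114008350312 ((486.1123962402344, -42.54107666015625), (52.183387756347656, 17.191303253173828), 10.190983772277832)
[126.56647399 221.6416185 ] [111 212  32  20 346] [ 0.5334 -0.1968  0.1476] 0.14893341318481335 ((530.3349609375, -195.94375610351562), (17.459617614746094, 50.973968505859375), 14.947198867797852)
```

The top view shows the undone stud at pixel (302,268). It is 6 mm higher and its bar runs at about 10° to world x. The fastened stud is at (390,239). The spacing works out at 0.1596 m against 160 mm, and the bar sizes match. The scene view shows a clear way over, with the bottle and jar below the tool. I'm setting out now.

Call:
apply_moves:
  commands:
    - [0,-0.5,-0.4,-0.3,0,0,0]
    - [0,-1,-0.8,-0.3,0,0,0]
    - [0,-1,-0.8,-0.3,0,0,0]
    - [0,-1,-0.8,-0.3,0,0,0]
  squeeze: 60

```text
clock: 0.5
position: [0.2749, 0.5071, 0.2618]
tool_rot: [0.501, 3.101, -0.001]
ft_force: [-0.5, -0.2, 0.4]
width: 0.0852
```

Call:
apply_moves:
  commands:
    - [0,-0.5,-0.4,0,0,0,0]
    - [0,-1,-0.8,0,0,0,0]
    - [0,-1,-0.8,0,0,0,0]
    - [0,-1,-0.8,0,0,0,0]

```text
clock: 0.9
position: [0.3444, 0.4006, 0.2611]
tool_rot: [0.501, 3.101, -0.002]
ft_force: [0.7, 0.3, 1.0]
width: 0.0855
```

Call:
apply_moves:
  commands:
    - [0,-0.5,-0.5,0,0,0,0]
    - [0,-1,-1,0,0,0,0]
    - [0,-1,-1,0,0,0,0]
    - [0,-1,-1,0,0,0,0]

```text
clock: 1.3
position: [0.4082, 0.2739, 0.2612]
tool_rot: [0.502, 3.101, -0.001]
ft_force: [-0.6, 0.7, -0.4]
width: 0.0854
```

Call:
apply_moves:
  commands:
    - [0,-0.4,-0.5,0,0,0,0]
    - [0,-0.8,-1,0,0,0,0]
    - [0,-0.8,-1,0,0,0,0]
    - [0,-0.8,-1,0,0,0,0]

```text
clock: 1.7
position: [0.4525, 0.1552, 0.2612]
tool_rot: [0.501, 3.101, -0.0]
ft_force: [-0.2, 0.4, -0.1]
width: 0.0856
```

Call:
apply_moves:
  commands:
    - [0,-0.4,-0.5,0,0,0,0]
    - [0,-0.8,-1,0,0,0,0]
    - [0,-0.8,-1,0,0,0,0]
    - [0,-0.8,-1,0,0,0,0]

```text
clock: 2.1
position: [0.4977, 0.0354, 0.2611]
tool_rot: [0.5, 3.101, -0.0]
ft_force: [-0.3, 1.2, -0.2]
width: 0.0856
```

Call:
apply_moves:
  commands:
    - [0,-0.06,-0.4,0,0,0,-0.28]
    - [0,-0.12,-0.75,0,0,0,-0.56]
    - [0,-0.12,-0.75,0,0,0,-0.84]
    - [0,-0.12,-0.75,0,0,0,-0.94]
    - [0,-0.12,-0.75,0,0,0,-0.94]

```text
clock: 2.6
position: [0.4844, -0.0369, 0.2612]
tool_rot: [0.276, -3.129, -0.001]
ft_force: [-0.6, 0.5, -1.2]
width: 0.0853
```

```bash
python3 - <<'E'
from h import *
s=bot.get_state(); M=R.from_rotvec(s['tool_rot']).as_matrix()
print(s['position'],s['joint_positions'].round(3),np.degrees(np.arctan2(M[1,0],M[0,0])),M[:,2].round(4))
p,d=bot.camera('scene'); cv2.imwrite('pics/s1.png',cv2.resize(p[100:300,60:320],None,fx=3,fy=3))
P=cloud('scene',d); z=P[...,2]
m=(abs(P[...,0]-.487)<.04)&(abs(P[...,1]+.041)<.04)&(z>.138)&(z<.17); q=P[m]
print(len(q),cv2.minAreaRect(q[:,:2].astype('f4')*1000),np.percentile(q[:,2],[50,95]))
E
```

```text
[ 0.48439923 -0.03687933  0.26116952] [-1.390e-01  2.160e-01  1.925e+00  1.000e-03  1.000e+00 -1.886e+00] -169.91554700559993 [-2.e-04  5.e-04 -1.e+00]
243 ((486.5069580078125, -42.639774322509766), (51.30158996582031, 17.02665901184082), 8.985101699829102) [0.15270122 0.15803929]
```

View pics/s1.png

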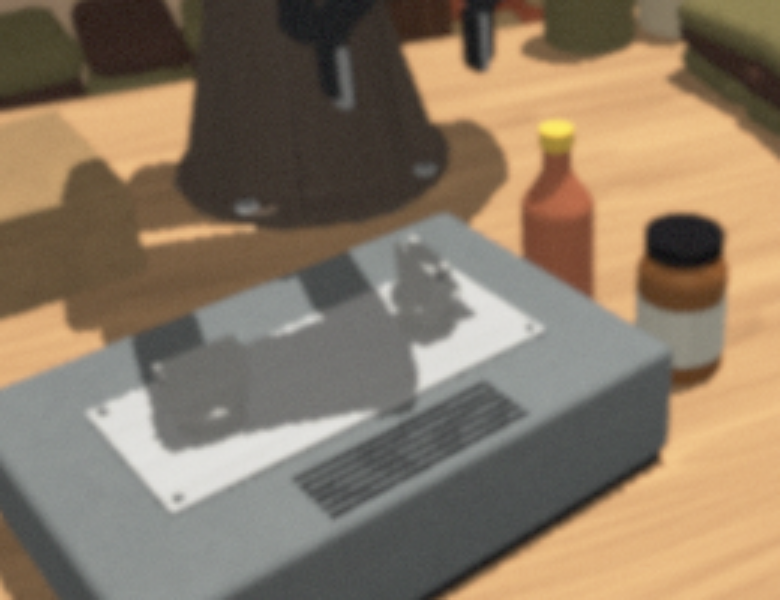

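The crop shows the gripper hovering over the sealer with its shadow on both studs, and nothing in the way. The two cameras agree on the stud to about 3 mm. I'll correct and go down.

Call:
apply_moves:
  commands:
    - [0,0,-0.045,0.4,0,0,0]
    - [0,0,-0.045,0.8,0,0,0]
    - [0,0,-0.045,1,0,0,0]
    - [0,0,-0.045,1,0,0,0]

```text
clock: 3.05
position: [0.4834, -0.0414, 0.1589]
tool_rot: [0.271, -3.125, -0.002]
ft_force: [-0.2, -0.1, 1.0]
width: 0.0855
```

Call:
apply_moves:
  commands:
    - [0,0,0,0.15,0,0,0]
    - [0,0,0,0.27,0,0,0]
    - [0,0,0,0.27,0,0,0]
    - [0,0,0,0.27,0,0,0]

```text
clock: 3.45
position: [0.4853, -0.0425, 0.1348]
tool_rot: [-0.273, 3.129, -0.0]
ft_force: [0.3, -0.3, 0.7]
width: 0.0854
```

```bash
python3 - <<'E'
from h import *
for n in ('scene','top'):
    p,d=bot.camera(n); cv2.imwrite(f'pics/{n}2.png',cv2.resize(p[120:270,80:280] if n=='scene' else p[190:340,210:410],None,fx=4,fy=4))
print(bot.get_state()['ft_force'],bot.get_state()['position'])
E
```

```text
[ 0.55891545 -0.01587534  0.59057715] [ 0.48556127 -0.04263673  0.13506572]
```

View pics/scene2.png

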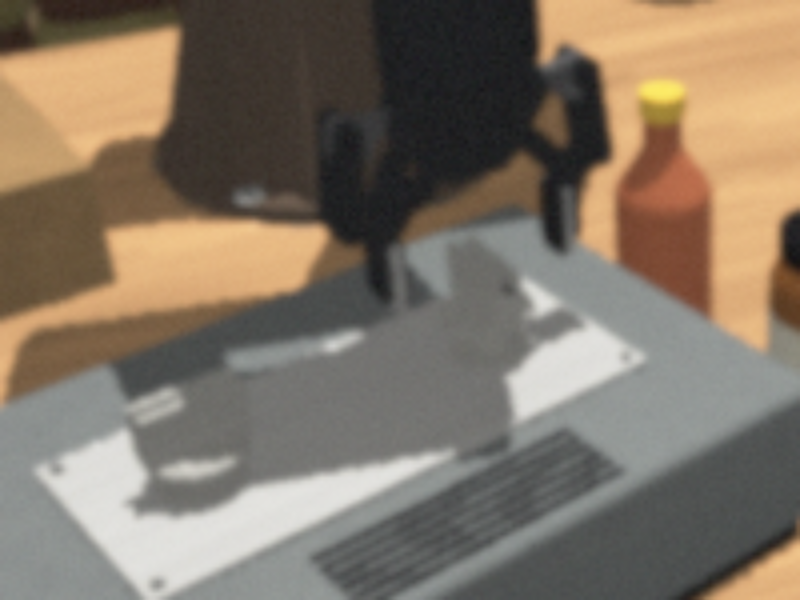

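The fingers stand on either side of the bar: left at crop pixel (385,280), right at (560,225), bar at (475,270). Closing now.

Call:
apply_moves:
  commands:
    - [0.5,0,0.01,0,0,0,0]
    - [1,0,0.01,0,0,0,0]
    - [1,0,0.01,0,0,0,0]
    - [1,0,0.01,0,0,0,0]
    - [1,0,0.01,0,0,0,0]
    - [1,0,0.01,0,0,0,0]
    - [1,0,0.01,0,0,0,0]
    - [1,0,0.01,0,0,0,0]
  squeeze: 60

```text
clock: 4.35
position: [0.4848, -0.0412, 0.1343]
tool_rot: [0.273, -3.13, -0.001]
ft_force: [0.1, 6.6, 3.3]
width: 0.0149
```

Gripped. Pressing down 14 mm and easing the side force a little.

Call:
apply_moves:
  commands:
    - [1,0,0.005,0.04,0,0,0]
    - [1,0,0.01,0.08,0,0,0]
    - [1,0,0.01,0.12,0,0,0]
    - [1,0,0.01,0.14,0,0,0]
    - [1,0,0.01,0.14,0,0,0]
    - [1,0,0.01,0.14,0,0,0]

```text
clock: 4.95
position: [0.4848, -0.0409, 0.1206]
tool_rot: [-0.274, 3.129, -0.0]
ft_force: [-1.9, -0.7, 8.3]
width: 0.0146
```

Call:
apply_moves:
  commands:
    - [1,0,0,0.01,0,0,0]
    - [1,0,0,0.01,0,0,0]
    - [1,0,0,0.01,0,0,0]

```text
clock: 5.25
position: [0.4849, -0.0409, 0.1196]
tool_rot: [-0.274, 3.129, -0.0]
ft_force: [-1.2, -1.9, 9.6]
width: 0.0147
```

```bash
python3 - <<'E'
from h import *
F=[]
for i in range(4):
    p,d=bot.camera('scene'); s=bot.get_state(); F.append(s['ft_force'])
print(np.mean(F,0),s['position'],s['ft_torque'])
P=cloud('scene',d); z=P[...,2]
m=(abs(P[...,0]-.487)<.035)&(abs(P[...,1]+.041)<.035)
print(np.histogram(z[m],bins=20,range=(.1,.18)))
E
```

```text
[-2.03504506 -1.55230929  8.33212029] [ 0.4848392  -0.04090729  0.11965217] [-0.44171943  0.34533781  0.00140805]
(array([289,  97,  29,  94,  25,  22,  28,  34,  49,  49,  84,  41,  34,
        30,  30,  36,  50,  72,  73,  50]), array([0.1  , 0.104, 0.108, 0.112, 0.116, 0.12 , 0.124, 0.128, 0.132,
       0.136, 0.14 , 0.144, 0.148, 0.152, 0.156, 0.16 , 0.164, 0.168,
       0.172, 0.176, 0.18 ]))
```

The force (about 8.3 N) and the flange height (about 0.115 m) match roughly 14 mm of press. Turning clockwise, which is + about the tool's z.

Call:
apply_moves:
  commands:
    - [1,0,0,0,0,0,0.2]
    - [1,0,0,0,0,0,0.4]
    - [1,0,0,0,0,0,0.6]
    - [1,0,0,0,0,0,0.8]
    - [1,0,0,0,0,0,0.9]
    - [1,0,0,0,0,0,0.9]

```text
clock: 6.05
position: [0.4847, -0.0404, 0.1196]
tool_rot: [-0.468, -3.106, -0.001]
ft_force: [-2.1, 4.4, 8.9]
width: 0.0149
```

Call:
apply_moves:
  commands:
    - [1,0,0,0,0,0,0.2]
    - [1,0,0,0,0,0,0.4]
    - [1,0,0,0,0,0,0.6]
    - [1,0,0,0,0,0,0.8]
    - [1,0,0,0,0,0,0.9]
    - [1,0,0,0,0,0,0.9]

```text
clock: 6.65
position: [0.4848, -0.04, 0.1196]
tool_rot: [-1.181, -2.911, -0.001]
ft_force: [-0.6, 9.6, 8.3]
width: 0.0147
```

Call:
apply_moves:
  commands:
    - [1,0,0,0,0,0,0.2]
    - [1,0,0,0,0,0,0.4]
    - [1,0,0,0,0,0,0.6]
    - [1,0,0,0,0,0,0.8]
    - [1,0,0,0,0,0,0.88]
    - [1,0,0,0,0,0,0.88]
    - [1,0,0,0,0,0,0.88]

```text
clock: 7.35
position: [0.4852, -0.0397, 0.1197]
tool_rot: [1.812, 2.566, 0.002]
ft_force: [1.0, 14.6, 8.5]
width: 0.0149
```

```bash
python3 - <<'E'
from h import *
s=bot.get_state(); M=R.from_rotvec(s['tool_rot']).as_matrix()
print(np.degrees(np.arctan2(M[1,0],M[0,0])),s['joint_positions'].round(2),s['ft_force'],s['ft_torque'])
E
```

```text
109.54607631529412 [-0.15  0.41  2.07  0.    0.65 -0.49] [ 0.97217813 14.5905421   8.53902312] [ 2.70746927 -0.12453532 -0.03685496]
```

The turn is about 1.5 rad, from the bar angle against the sealer axis. Opening the fingers so the stud springs up, then lifting straight away.

Call:
apply_moves:
  commands:
    - [0.8,0.01,0,0,0,0,0]
    - [0.5,0.01,0,0,0,0,0]
    - [0,0.01,0,0,0,0,0]
    - [0,0.01,0,0,0,0,0]
    - [0,0.01,0,0,0,0,0]
    - [0,0.01,0,0,0,0,0]
    - [0,0.01,0,0,0,0,0]

```text
clock: 8.05
position: [0.4844, -0.0398, 0.1192]
tool_rot: [-1.811, -2.567, 0.0]
ft_force: [0.5, 0.5, -0.4]
width: 0.0852
```

Call:
apply_moves:
  commands:
    - [0,0.01,0,-0.3,0,0,0]
    - [0,0.01,0,-0.6,0,0,0]
    - [0,0.01,0,-1,0,0,0]
    - [0,0.01,0,-1,0,0,0]
    - [0,0.01,0,-1,0,0,0]

```text
clock: 8.55
position: [0.4845, -0.0389, 0.22]
tool_rot: [1.81, 2.566, 0.001]
ft_force: [0.4, -1.1, -0.0]
width: 0.0853
```

Call:
apply_moves:
  commands:
    - [0,0.45,0,-0.2,0,0,0]
    - [0,0.9,0,-0.4,0,0,0]
    - [0,0.9,0.5,-0.4,0,0,0]
    - [0,0.9,0.5,-0.4,0,0,0]
    - [0,0.9,0.5,-0.4,0,0,0]

```text
clock: 9.05
position: [0.5007, 0.0632, 0.2579]
tool_rot: [-1.809, -2.567, 0.002]
ft_force: [-0.7, -0.2, -0.9]
width: 0.0855
```

Call:
apply_moves:
  commands:
    - [0,0.5,0,0,0,0,0]
    - [0,1,0,0,0,0,0]
    - [0,1,0,0,0,0,0]
    - [0,1,0,0,0,0,0]

```text
clock: 9.45
position: [0.4661, 0.1571, 0.2584]
tool_rot: [-1.808, -2.568, 0.003]
ft_force: [0.1, -0.6, 0.4]
width: 0.0853
```

```bash
python3 - <<'E'
from h import *
for n in('top','scene'):
    p,d=bot.camera(n); P=cloud(n,d); z=P[...,2]
    cv2.imwrite(f'pics/{n}3.png',cv2.resize(p[140:340,200:480] if n=='top' else p[120:320,40:300],None,fx=2.8,fy=2.8))
    for c in((.4855,-.041),(.5295,-.194)):
        m=(abs(P[...,0]-c[0])<.04)&(abs(P[...,1]-c[1])<.04)&(z>.138)&(z<.17); q=P[m]
        if len(q)>30: print(n,len(q),cv2.minAreaRect(q[:,:2].astype('f4')*1000),np.percentile(q[:,2],[50,90]).round(4))
print(bot.get_state()['clock'])
E
```

```text
top 320 ((485.3807373046875, -39.548946380615234), (16.264211654663086, 49.724525451660156), 19.48001480102539) [0.1516 0.1536]
top 323 ((528.88623046875, -193.30413818359375), (16.44463539123535, 50.51515579223633), 14.801634788513184) [0.1512 0.1534]
scene 245 ((486.3817138671875, -42.03852081298828), (17.10872459411621, 51.4328498840332), 18.62192726135254) [0.149 0.152]
scene 346 ((529.9411010742188, -196.47557067871094), (20.18783950805664, 50.28364944458008), 18.127307891845703) [0.149  0.1522]
9.55
```

View pics/top3.png

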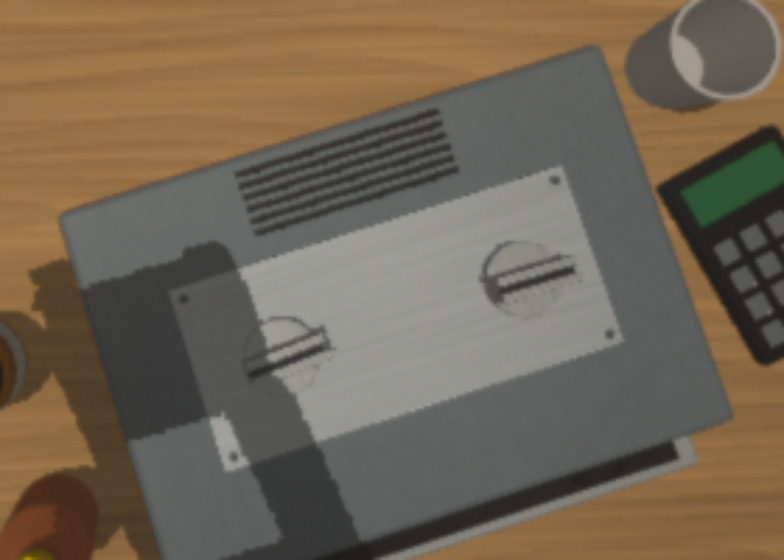

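The top view shows both bars along the sealer's length: the worked stud at crop pixel (288,352) and the other, unchanged, at (535,278). They stand at the same height. The gripper is clear, so I'm handing in.

```bash
python3 -c "
from rig import bot
print(bot.job_done())"
```

```text
the job is handed in; nothing more can be done
None
```

The undone stud is now fastened, and I handed the job in at about 9.6 s. I gripped its bar, pressed it down about 14 mm, turned it about 80° clockwise to roughly 1.5 rad, let it spring up, and moved the gripper clear.

- **Height:** the worked stud's top dropped from 157.2 to 151.6 mm above the table (top camera). The other stud reads 151.2 mm, so it is at the locked height.
- **Angle:** the bar lies about 4° short of the sealer's length by the top camera, which fits a turn of about 1.5 rad, past the 1.25 catch.
- **Other stud:** the top camera shows it unmoved, within 0.2 mm and 0.1°.
- **Forces:** the highest reading I saw was about 15 N sideways at the end of the turn. It fell to zero when the fingers opened.
- **Disagreements:** the scene camera put both studs 1–3 mm off the top camera, within the calibration plus edge blur. Its final reading of the fastened stud's bar was also about 3° off, but the top camera gave the same angle before and after.

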